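# Square the drinks cards and hold the clip open

## Task

On the little bill clipboard lie four stiff drinks cards in an untidy pile: knock the pile square, all edges flush, lying straight along the middle of the board with its end up against the closed clip. Then press the clip's thumb lever down as far as it goes, without forcing it, and keep holding the clip wide open so that I can slide the cards in; finish while you are still holding it, and leave the other tea things where they are.

Things in the scene. Friction and masses are not known exactly. Their poses are not given: they have to be found in the camera images.
- clipboard: Dark wooden clipboard, 260 long (its x) x 110 wide (its y) x 8 mm thick; it does not shift. Origin: centre of its underside; x runs along the board towards the clip, z up; upper face at z = 8 mm. The steel spring clip sits near the +x end, on the midline, its hinge pin along y at x = 75, z = 16 mm. Cards pushed up against the closed clip have their origins at x = -17.5 mm.
- clip (a joint): Opening angle of the spring clip (rad): 0 closed, 0.58 wide open at its stop; pressing the thumb lever down opens it, it springs shut when let go. The jaw lip's foot is about 8, 13, 18 and 23 mm above the board at 0.2, 0.33, 0.45 and 0.58. Pressed at the pad, the lever needs about 5 N to start and 13 N fully down. As it opens, the lip pushes cards touching it back by 1 mm at most.
- clip_lip (a point): Middle of the foot of the jaw's front lip, in its front face. Closed, the lip is an upright steel wall standing on the board, 70 mm wide (along the clipboard's y), 20 mm high, front face at x = 35 mm in the clipboard's frame: the stop for the cards. Turns up with the jaw.
- clip_pad (a point): Where to press: middle of the upper face of the thumb lever, a plate 46 mm wide rising away from the jaw to a free edge 57 mm above the table at x = 114 mm of the clipboard. Closed, the pad is at x = 107 mm, on the midline, 52 mm above the table; press straight down here with closed fingertips: about 24 mm to wide open, where the plate is nearly level. Turns with the lever.
- card_1: Stiff card, 105 long (its x) x 50 wide (its y) x 4 mm thick, 20 g, pale with a thin border line; number 1 of four from the bottom of the pile (its underside 8 mm above the table). Origin: centre of its underside. All four are alike and either way round is the same.
- card_2: Stiff card, 105 long (its x) x 50 wide (its y) x 4 mm thick, 20 g, pale with a thin border line; number 2 of four from the bottom of the pile (its underside 12 mm above the table). Origin: centre of its underside. All four are alike and either way round is the same.
- card_3: Stiff card, 105 long (its x) x 50 wide (its y) x 4 mm thick, 20 g, pale with a thin border line; number 3 of four from the bottom of the pile (its underside 16 mm above the table). Origin: centre of its underside. All four are alike and either way round is the same.
- card_4: Stiff card, 105 long (its x) x 50 wide (its y) x 4 mm thick, 20 g, pale with a thin border line; number 4 of four from the bottom of the pile (its underside 20 mm above the table). Origin: centre of its underside. All four are alike and either way round is the same.
- mug: Bystander: white mug, 88 across, 85 mm tall, handle on its +y side. Origin: centre of its underside.
- milk_jug: Bystander: white jug, 84 across, 85 mm tall, handle on its -y side. Origin: centre of its underside.
- sugar_bowl: Bystander: white bowl, 90 across, 50 mm tall. Origin: centre of its underside.
- teaspoon: Bystander: steel teaspoon, 135 mm long along its x, lying beside the board. Origin: its middle, on the table.
- pencil: Bystander: pencil, 165 mm long along its x, 8 mm thick, lying beside the board. Origin: its middle, on the table.
- salt: Bystander: white salt shaker, 40 across, 60 mm tall. Origin: centre of its underside.
- pepper: Bystander: wooden pepper shaker, 40 across, 60 mm tall. Origin: centre of its underside.

How it is judged (in metres and radians):
On the way, in this order (a step that is already met when the one before it is completed fails the run):
1. the four cards lie square in one pile, straight on the board and up against the clip, which is still closed (angle between the x axis of each of card_1, card_2, card_3, card_4 and the x axis of clipboard, either way round below 0.06 rad and angle between each of card_1, card_2, card_3, card_4's own z axis and vertical below 0.05 rad and x of card_1 in the frame of clipboard between -0.0245 and -0.014 m and y of card_1 in the frame of clipboard between -0.012 and 0.012 m and horizontal distance between each of card_2, card_3, card_4 and card_1 below 0.004 m and x of card_2 in the frame of clipboard between -0.0245 and -0.014 m and y of card_2 in the frame of clipboard between -0.012 and 0.012 m and x of card_3 in the frame of clipboard between -0.0245 and -0.014 m and y of card_3 in the frame of clipboard between -0.012 and 0.012 m and x of card_4 in the frame of clipboard between -0.0245 and -0.014 m and y of card_4 in the frame of clipboard between -0.012 and 0.012 m and z of card_4 in the frame of clipboard below 0.024 m and value of joint clip below 0.06 rad), for 0.2 s.
2. the thumb lever is pressed down and the clip is open wide enough for the pile (value of joint clip above 0.47 rad and contact force between the fingers and clip above 3 N), for 0.2 s.
At the end, for the whole second after the job is handed in: Gripper still pressing the lever (over 3 N), clip open by over 0.47 rad; cards flat in one pile: centres within 4 mm of the lowest card's, within 0.06 rad of the board's direction, 12 mm of its midline, and their ends within 7 mm of where the closed lip stood (all of step 2 and angle between the x axis of each of card_1, card_2, card_3, card_4 and the x axis of clipboard, either way round below 0.06 rad and angle between each of card_1, card_2, card_3, card_4's own z axis and vertical below 0.05 rad and x of card_1 in the frame of clipboard between -0.0245 and -0.014 m and y of card_1 in the frame of clipboard between -0.012 and 0.012 m and horizontal distance between each of card_2, card_3, card_4 and card_1 below 0.004 m and x of card_2 in the frame of clipboard between -0.0245 and -0.014 m and y of card_2 in the frame of clipboard between -0.012 and 0.012 m and x of card_3 in the frame of clipboard between -0.0245 and -0.014 m and y of card_3 in the frame of clipboard between -0.012 and 0.012 m and x of card_4 in the frame of clipboard between -0.0245 and -0.014 m and y of card_4 in the frame of clipboard between -0.012 and 0.012 m and z of card_4 in the frame of clipboard below 0.024 m); the arm keeps its last pose, push and grip.
It fails at once if the lever was forced (more than 45 N) (contact force between the arm and clip above 45 N).
It fails at once if one of the other tea things was moved by more than 25 mm (distance of any of mug, milk_jug, sugar_bowl, teaspoon, pencil, salt, pepper from where it was at the start of the episode above 0.025 m).
It also fails if it takes over 72 s, if anything falls off the work surface, if the arm or the gripper's body presses on something with over 40 N, if the wrist force passes 120 N, or if a joint passes its speed limit or range.

## Robot

A 7-joint arm with a two-finger parallel gripper is mounted at the origin on the work surface. World frame = base frame: x ahead of the robot, y to its left, z up, the work surface at z = 0. Lengths are in mm, angles in rad, forces in N, time in s.
With the tool pointing down it reaches from about 400 to 875 mm from the base axis. Payload 4.4 kg.
Tool frame: the origin (TCP) lies on the centre line of the jaws, within the pads' length; the fingertips stand 14 mm ahead of it and the grasp point (between the pads) lies 5 mm behind it (tips_ahead is the distance from the TCP to the fingertips, in mm); z points along the fingers, y is the line along which they close (so a half turn about z gives the same grasp; the last joint's range is limited). The gripper opens to 85 mm and grips with 20 to 120 N. Pads are 22 mm wide; open, the fingers measure 114 mm over their backs; the gripper's body (76 mm by 85 mm) begins 54 mm behind the grasp point. The pads swing forward as they close: fully open they stand 13 mm farther back than shut.
Start: joints at [1.208, 0.628, 0.038, 1.517, -0.027, 0.996, -0.02], TCP at [190.127, -621.586, 245.313] pointing down, gripper open.
Joint ranges: [-3.06, 3.06], [-0.37, 2.12], [-1.25, 1.32], [0.18, 2.47], [-1.1, 4.24], [0.23, 1.98], [-2.94, 2.94]. Speed limits (rad/s): [2.57, 2.57, 3.14, 3.14, 3.14, 3.14, 3.14].

## Interface

Orientations are given as [roll, pitch, yaw] about the fixed x, y, z axes, in that order (R = Rz(yaw) Ry(pitch) Rx(roll)).
In Python, from cell import * gives the robot as it stands.
- The arm moves only by the tool move_arm, never from a script. Its argument "rows" is text: rows parted by semicolons, each of 7 numbers parted by spaces: the shift along the tool's x, y, z scaled (see below), then the turn, a rotation vector about the tool's x, y, z scaled (see below), then the closure, from -1 (fully open) to 1 (shut). A call has 1 to 12 rows; each row is the pose to reach, as a shift and turn from the pose commanded when the call began, along the tool's axes at that moment; what a row does not reach only later rows make up. The controller multiplies each number of a shift by 0.3 m and each number of a turn by pi/2 rad. A row lasts 1/12 s, in which the tool goes at most 41.7 mm and 7.16 degrees, less where a joint would pass 70% of its speed; a pose out of reach is approached as far as the arm can. A call with a number of a shift or a turn outside -1 to 1 is refused whole. A call with a gripper value outside its range is refused whole. The fingers move at their own pace and stop on an object; the grip force is fixed at half the most. Time passes only in rows, so rows that repeat a pose let the fingers close. It gives the time, the measured TCP pose, the force, the opening and the grip force at its end, in the units of the state.
- read_state(): the state, without advancing time (a new reading comes with each control period).
- get_image(name): name is "scene" or "side" or "wrist"; returns a dict with "img" (384x512x3 uint8, red, green, blue), "vfov" (degrees; the focal length in pixels is half the picture's height over the tangent of half this angle, whatever the lens; pixels are square), "cx", "cy" (the principal point, pixels), "k1" (the pictures are not rectified: a ray, as slopes to the right and down, at radius r is drawn at 1 + k1 r^2 times it, then the intrinsics apply), "extrinsics" (4x4, takes a point from camera to world coordinates); the wrist camera has in their place "T_tool_cam" (4x4, takes a point from camera to tool coordinates, whose origin is the TCP and whose axes are the flange's). Camera axes: x right, y up, looking along -z (the intrinsics and any distortion apply to the point x, -y, -z); pixel columns grow to the right and rows downward; lengths in mm; the calibration is good to about 2 mm. A picture is of the moment at which its call begins: read the wrist's pose just before it. There is no depth.
- finish_job(): hands the job in; it is judged then, once.
The state is a dict: "clock": time; "qpos": joint angles; "qd": joint speeds; "tau": joint torques, N m; "eef_pos": TCP position; "tool_rot": TCP orientation; "force": force on the tool from outside, world axes, zero at the start; "torque": the same for the moment, N m; "width": finger opening in mm; "gripper_force": force on a finger pad.
Only numpy, scipy, OpenCV 4.12 (cv2) and the standard library are available. Lean on these libraries where they do the work, as an engineer would, in place of code of your own. Each camera call takes 0.05 s, during which the arm holds its last target. There are 200 camera calls.

## Working session

There is one attempt and no reset: what is moved stays moved. The work goes in short steps, Python scripts to look and compute and a tool call to move; the robot and the scene stay as the last step left them, time stands still between calls to the robot, and variables do not carry over. Pictures are saved under pics/ and viewed, at most 12 in all, crops included, and the job is handed in when it is done.

Besides the shell and the picture viewer there is one more tool, called after "Emit:" as name(argument=value, ...) on one line, values as JSON. move_arm: Moves the arm, as the interface text tells. Its arguments: {"type":"object","properties":{"rows":{"type":"string"}},"required":["rows"]}

```bash
ls; mkdir -p pics; cat > h.py <<'E'
from cell import *
import numpy as np, cv2
def ray(im,u,v,T=None):
    f=im["img"].shape[0]/2/np.tan(np.radians(im["vfov"])/2)
    d=np.array([(u-im["cx"])/f,(v-im["cy"])/f]); p=d.copy()
    for _ in range(30): p=d/(1+im["k1"]*(p@p))
    T=np.array(im["extrinsics"]) if T is None else T
    return T[:3,3], T[:3,:3]@np.array([p[0],-p[1],-1])
def onz(im,u,v,z,T=None):
    o,d=ray(im,u,v,T); return (o+d*(z-o[2])/d[2])[:2]
def proj(im,P,T=None):
    f=im["img"].shape[0]/2/np.tan(np.radians(im["vfov"])/2)
    T=np.array(im["extrinsics"]) if T is None else T
    c=T[:3,:3].T@(np.array(P,float)-T[:3,3]); s=np.array([c[0],-c[1]])/-c[2]
    return s*(1+im["k1"]*(s@s))*f+[im["cx"],im["cy"]]
E
python3 - <<'E'
from h import *
s=read_state(); print(s)
ims={n:get_image(n) for n in("scene","side","wrist")}
import pickle; pickle.dump(ims,open("i0.pkl","wb"))
for n,i in ims.items():
    print(n,{k:(np.round(v,3).tolist() if k!="img" else 0) for k,v in i.items()})
    cv2.imwrite(f"pics/a_{n}.png",cv2.resize(i["img"][:,:,::-1],(800,600),interpolation=cv2.INTER_CUBIC))
E
```

```text
pics
{'clock': 0.0, 'qpos': array([ 1.2081858 ,  0.62936168,  0.03842035,  1.51835201, -0.02696734,
        0.99628166, -0.0199662 ]), 'qd': array([ 0.00162244,  0.00010856,  0.0001677 , -0.00061108,  0.00113169,
        0.00066355,  0.00084415]), 'tau': array([ 3.68705187e-04, -5.63404763e+01,  1.22640342e+00, -1.93445385e+01,
        1.10383920e-02,  1.05005750e-02, -3.19934850e-05]), 'eef_pos': array([ 189.96676172, -621.00821211,  244.38369839]), 'tool_rot': array([-3.13970784e+00,  3.99112596e-05,  2.96879973e-01]), 'force': array([-0.35966018, -0.61910039,  1.17249259]), 'torque': array([-0.01008751,  0.03757487, -0.00380658]), 'gripper_force': 0.0, 'width': 85.24808422011044}
scene {'img': 0, 'vfov': 55.569, 'cx': 249.439, 'cy': 196.461, 'k1': -0.062, 'extrinsics': [[0.369, -0.622, 0.691, 1077.256], [0.93, 0.248, -0.273, -141.459], [-0.002, 0.743, 0.67, 559.379], [0.0, 0.0, 0.0, 1.0]]}
side {'img': 0, 'vfov': 44.497, 'cx': 249.969, 'cy': 193.77, 'k1': -0.024, 'extrinsics': [[0.957, 0.173, -0.234, 383.858], [-0.291, 0.627, -0.723, -582.592], [0.022, 0.759, 0.65, 636.928], [0.0, 0.0, 0.0, 1.0]]}
wrist {'img': 0, 'vfov': 63.833, 'cx': 254.874, 'cy': 192.131, 'k1': 0.019, 'T_tool_cam': [[-0.001, 0.966, 0.258, 64.888], [1.0, 0.001, 0.0, 0.852], [0.0, 0.258, -0.966, -129.648], [0.0, 0.0, 0.0, 1.0]]}
```

View pics/a_scene.png

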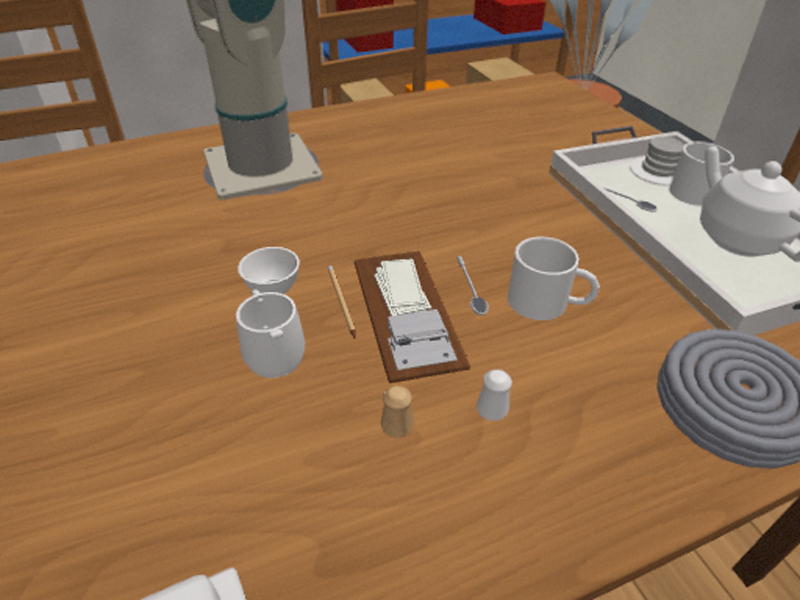

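View pics/a_side.png

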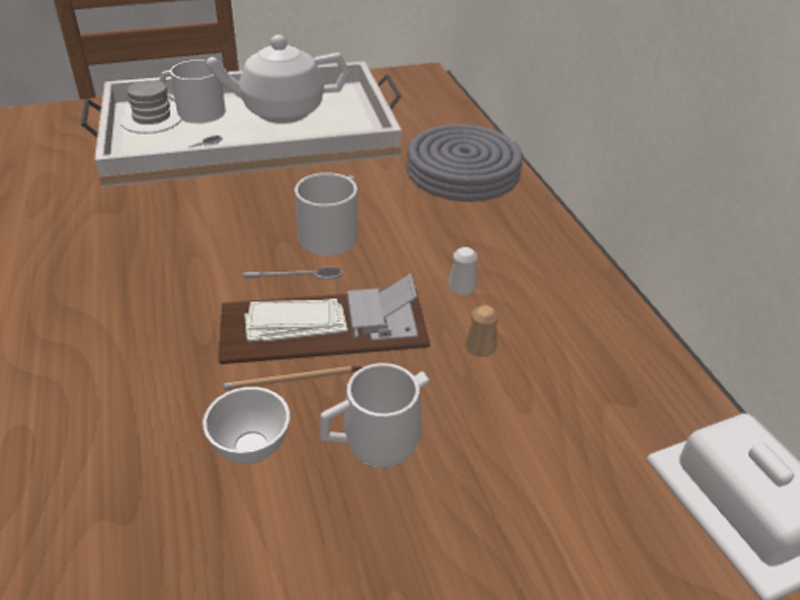

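The scene view shows the board with corners near (357,260), (418,252), (468,365), (392,380), the clip on the far side from the robot and the cards fanned untidily. The side view agrees: board corners at (222,303), (220,360) and (428,345), spoon on the +y side, pencil on the -y side.

```bash
python3 - <<'E'
from h import *
import pickle; I=pickle.load(open("i0.pkl","rb"))
k=.64
S=I["scene"];D=I["side"]
def sub(im,pts):
    g=cv2.cvtColor(im["img"],cv2.COLOR_RGB2GRAY)
    p=np.float32(pts).reshape(-1,1,2)*k
    return cv2.cornerSubPix(g,p.copy(),(3,3),(-1,-1),(3,30,.01)).reshape(-1,2)
ps=sub(S,[(356,261),(419,252),(468,365),(392,380)])
print(ps/k); W=np.array([onz(S,*p,8) for p in ps]);print(W.round(1))
print([np.linalg.norm(W[i]-W[i-1]).round(1) for i in range(4)])
pd=sub(D,[(221,359),(222,303),(428,345)]);V=np.array([onz(D,*p,8) for p in pd]);print(pd/k,V.round(1))
ax=W[3]-W[0]+W[2]-W[1];yaw=np.arctan2(ax[1],ax[0]);c=W.mean(0);print("yaw",yaw,"c",c)
for n,im,u,v,z in [("pencil",S,331,267,4),("penciltip",S,354,336,4),("spoonend",S,461,258,2),("spoonbowl",S,481,307,4),
 ("jugtopctr",S,270,312,85),("mugtop",S,544,257,85),("bowl",S,269,262,50),("salt",S,495,410,0),("pepper",S,397,430,0),
 ("pencilD",D,226,385,4),("pencilD2",D,355,369,4),("spoonD",D,244,274,2),("jugD",D,383,386,85),("mugD",D,327,187,85),("jughandle",D,324,425,40)]:
    p=onz(im,u*k,v*k,z);R=np.array([[np.cos(yaw),np.sin(yaw)],[-np.sin(yaw),np.cos(yaw)]]);print(n,p.round(0),"board:",(R@(p-c)).round(0))
E
```

```text
[[352.55157 261.06488]
 [418.79706 250.60857]
 [469.7764  368.1452 ]
 [390.85355 383.4952 ]]
[[385.4  68.2]
 [398.9 177.3]
 [656.8 135.6]
 [642.9  31.2]]
[np.float64(260.1), np.float64(109.9), np.float64(261.2), np.float64(105.3)]
[[219.23773 363.45728]
 [221.45982 302.4906 ]
 [429.4802  345.61914]] [[380.4  64.4]
 [396.7 176.2]
 [633.1  25.7]]
yaw -0.15150141034435358 c [521.02272131 103.07741602]
pencil [382.  33.] board: [-127.  -90.]
penciltip [542.  17.] board: [ 34. -82.]
spoonend [435. 236.] board: [-105.  119.]
spoonbowl [554. 208.] board: [ 17. 109.]
jugtopctr [542. -89.] board: [  50. -187.]
mugtop [571. 288.] board: [ 22. 190.]
bowl [394. -63.] board: [-100. -183.]
salt [723. 137.] board: [195.  64.]
pepper [706.  14.] board: [196. -60.]
pencilD [384.  31.] board: [-125.  -92.]
pencilD2 [535.  15.] board: [ 27. -84.]
spoonD [434. 236.] board: [-106.  118.]
jugD [537. -92.] board: [  45. -191.]
mugD [569. 296.] board: [ 18. 198.]
jughandle [475. -89.] board: [ -17. -196.]
```

View pics/a_wrist.png

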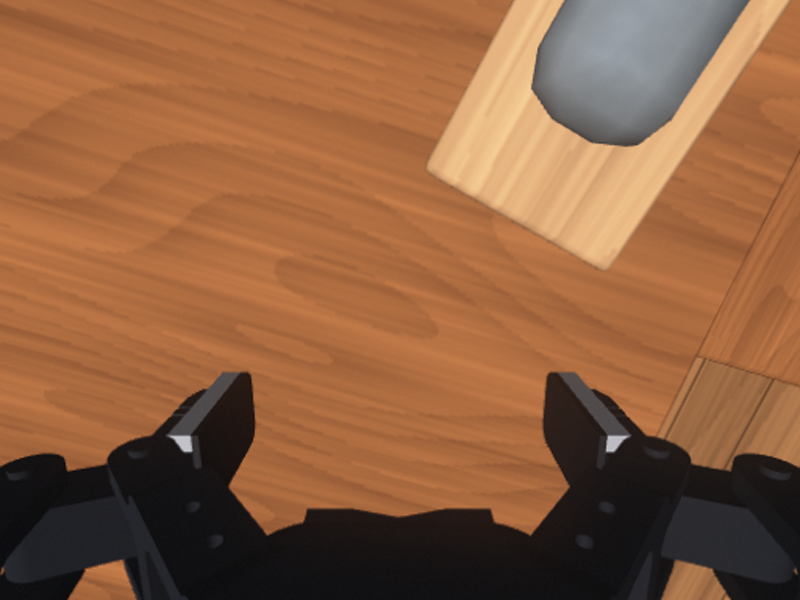

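The wrist view shows only the table and the open fingers, so I'm moving it over the board.

Emit:
move_arm(rows="0.545 -0.681 0 0 0 0 -1;0.545 -0.681 0 0 0 0 -1;0.545 -0.681 0 0 0 0 -1;0.545 -0.681 0 0 0 0 -1;0.545 -0.681 0 0 0 0 -1;0.545 -0.681 0 0 0 0 -1;0.545 -0.681 0 0 0 0 -1;0.545 -0.681 0 0 0 0 -1")

```text
clock: 0.82
eef_pos: [288.4, -374.6, 245.4]
tool_rot: [-3.14, -0.001, 0.303]
force: [-0.3, -0.0, 0.4]
width: 85.7
gripper_force: 0.0
```

Emit:
move_arm(rows="0.545 -0.681 0 0 0 0 -1;0.545 -0.681 0 0 0 0 -1;0.545 -0.681 0 0 0 0 -1;0.545 -0.681 0 0 0 0 -1;0.545 -0.681 0 0 0 0 -1;0.545 -0.681 0 0 0 0 -1;0.545 -0.681 0 0 0 0 -1;0.545 -0.681 0 0 0 0 -1")

```text
clock: 1.48
eef_pos: [385.3, -133.1, 245.5]
tool_rot: [3.142, -0.002, 0.302]
force: [-0.5, -0.1, 0.7]
width: 85.1
gripper_force: 0.0
```

Emit:
move_arm(rows="0.545 -0.681 0.083 0 0 0.286 -1;0.545 -0.681 0.083 0 0 0.286 -1;0.545 -0.681 0.083 0 0 0.286 -1;0.545 -0.681 0.083 0 0 0.286 -1;0.545 -0.681 0.083 0 0 0.286 -1;0.545 -0.681 0.083 0 0 0.286 -1;0.545 -0.681 0.083 0 0 0.286 -1;0.545 -0.681 0.083 0 0 0.286 -1;0.545 -0.681 0.083 0 0 0.286 -1")

```text
clock: 2.23
eef_pos: [481.2, 107.5, 219.8]
tool_rot: [3.141, -0.0, -0.152]
force: [-0.6, -0.4, -0.5]
width: 85.6
gripper_force: 0.0
```

```bash
cat >> h.py <<'E'
from scipy.spatial.transform import Rotation as Ro
def wT(im,s):
    T=np.eye(4);T[:3,:3]=Ro.from_euler("xyz",s["tool_rot"]).as_matrix();T[:3,3]=s["eef_pos"];return T@np.array(im["T_tool_cam"])
E
python3 - <<'E'
from h import *
import pickle
s=read_state();im=get_image("wrist");pickle.dump((s,im),open("w1.pkl","wb"))
print(s["clock"],s["eef_pos"],s["tool_rot"],s["qpos"])
cv2.imwrite("pics/b.png",cv2.resize(im["img"][:,:,::-1],(800,600),interpolation=cv2.INTER_CUBIC))
E
```

```text
2.2333 [481.24832647 107.51654339 219.83901304] [ 3.14070576e+00 -2.22858699e-04 -1.51508075e-01] [-0.29187298  0.44158806  0.02038415  1.97531329 -0.01177993  0.72496862
 -1.98692921]
```

View pics/b.png

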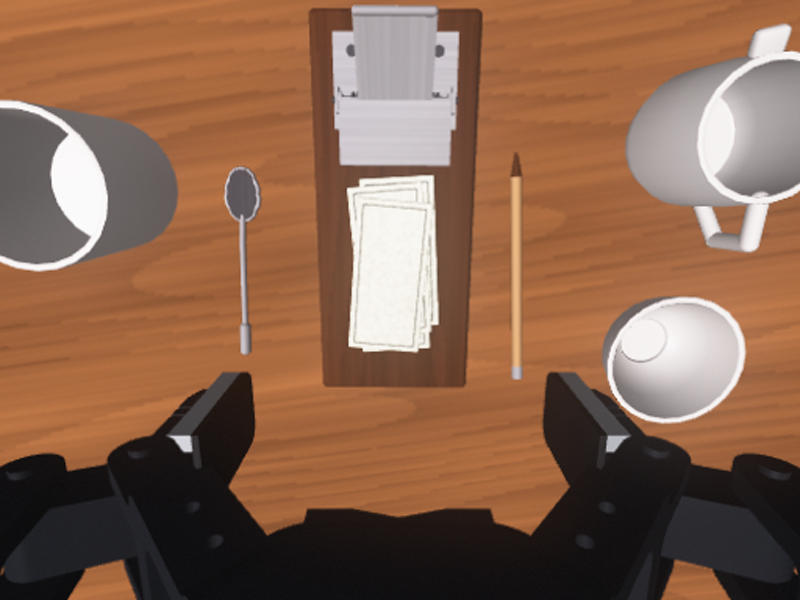

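The wrist view shows the board at (310,9), (481,10), (465,386) and (324,386). The cards are fanned within columns 347–438 and rows 176–352; the lip's lower edge is at row 165.

```bash
python3 - <<'E'
from h import *
import pickle
s,im=pickle.load(open("w1.pkl","rb"));T=wT(im,s);k=.64
g=cv2.cvtColor(im["img"],cv2.COLOR_RGB2GRAY)
W=np.array([onz(im,u*k,v*k,8,T) for u,v in [(324,386),(465,386),(481,10),(310,9)]]);print(W.round(1),[np.linalg.norm(W[i]-W[i-1]).round(1) for i in range(4)])
ax=W[3]-W[0]+W[2]-W[1];yaw=np.arctan2(ax[1],ax[0]);c=W.mean(0);print("yaw",yaw,"c",c)
R=np.array([[np.cos(yaw),np.sin(yaw)],[-np.sin(yaw),np.cos(yaw)]])
lip=[R@(onz(im,u*k,v*k,28,T)-c) for u,v in [(340,165),(449,165)]];print("lip top",lip)
hsv=cv2.cvtColor(im["img"],cv2.COLOR_RGB2HSV)
m=((g>150)&(hsv[:,:,1]<60)).astype(np.uint8);m[:int(172*k)]=0
n,l,st,ce=cv2.connectedComponentsWithStats(m);i=l[int(270*k),int(390*k)];m=(l==i).astype(np.uint8)
ct=max(cv2.findContours(m,0,2)[0],key=cv2.contourArea);ct=cv2.convexHull(ct)
ct=cv2.approxPolyDP(ct,1,True).reshape(-1,2)
for p in ct: print((p/k).round(),(R@(onz(im,*p,16,T)-c)).round(1))
for p in [(359,199),(426,206),(417,351),(348,347)]: print("top",(R@(onz(im,p[0]*k,p[1]*k,24,T)-c)).round(1))
E
```

```text
[[396.8 177.3]
 [380.3  70.1]
 [634.3  30.5]
 [651.1 136.6]] [np.float64(257.5), np.float64(108.5), np.float64(257.1), np.float64(107.4)]
yaw -0.15674837453778998 c [515.62578729 103.63794114]
lip top [array([34.62919217, 35.25237018]), array([ 34.95323622, -34.68888185])]
[433. 175.] [ 28.6 -25.3]
[438. 323.] [-75.5 -31.1]
[428. 347.] [-93.6 -24.7]
[414. 352.] [-97.3 -14.4]
[362. 350.] [-96.3  23.6]
[348. 345.] [-92.6  33.9]
[347. 188.] [20.2 32.4]
[361. 178.] [26.4 22.8]
top [13.1 23.7]
top [  8.8 -20.7]
top [-93.8 -16.2]
top [-91.   33.4]
```

Emit:
move_arm(rows="-0.285 -0.005 0 0 0 0.003 0.41;-0.285 -0.005 0 0 0 0.003 0.41;-0.285 -0.005 0.1 0 0 0.003 0.41;-0.285 -0.005 0.2 0 0 0.003 0.41;-0.285 -0.005 0.3 0 0 0.003 0.41;-0.285 -0.005 0.4 0 0 0.003 0.41;-0.285 -0.005 0.5 0 0 0.003 0.41;-0.285 -0.005 0.6 0 0 0.003 0.41;-0.285 -0.005 0.6 0 0 0.003 0.41;-0.285 -0.005 0.6 0 0 0.003 0.41")

```text
clock: 3.12
eef_pos: [398.0, 115.3, 51.6]
tool_rot: [3.124, 0.006, -0.16]
force: [-0.2, -0.4, -1.2]
width: 25.1
gripper_force: 0.0
```

Emit:
move_arm(rows="0 0 0 0 0 0 0.41;0 0 0 0 0 0 0.41")

```text
clock: 3.28
eef_pos: [397.4, 115.9, 52.0]
tool_rot: [3.124, 0.008, -0.159]
force: [0.3, 0.2, -0.4]
width: 25.5
gripper_force: 0.0
```

```bash
python3 -c "
from cell import *
s=read_state();print(s['eef_pos'],s['tool_rot'],s['qpos'])"
```

```text
[397.39440905 115.86937018  51.96460498] [ 3.12417059  0.0078536  -0.15929595] [-0.20526172  0.70218567 -0.22527609  2.28534009  0.71304657  0.23934523
 -2.80962832]
```

Near the base the tool-down pose runs into joint 6's limit. So I'll squeeze from above first, farther out.

Emit:
move_arm(rows="0.1 0 -0.1 0 0 0 -1;0.2 0 -0.1 0 0 0 -1;0.28 0 -0.1 0 0 0 -1;0.28 0 -0.1 0 0 0 -1;0.28 0 -0.1 0 0 0 -1;0.28 0 -0.1 0 0 0 -1;0.28 0 -0.1 0 0 0 -1;0.28 0 -0.1 0 0 0 -1")

```text
clock: 3.95
eef_pos: [479.3, 106.0, 81.7]
tool_rot: [3.125, 0.008, -0.154]
force: [0.6, 0.8, 0.5]
width: 85.4
gripper_force: 0.0
```

```bash
cat >> h.py <<'E'
C=np.array([515.6,103.6]);YAW=-.157
RB=np.array([[np.cos(YAW),np.sin(YAW)],[-np.sin(YAW),np.cos(YAW)]])
def st():
    s=read_state();b=RB@(s["eef_pos"][:2]-C);r=s["tool_rot"]
    print("t",s["clock"],"board",b.round(1),"z",s["eef_pos"][2].round(1),"rot",r.round(3),"dyaw",round(r[2]-YAW,4),"F",s["force"].round(1),"w",round(s["width"],1),"gf",round(s["gripper_force"],1),"q",s["qpos"].round(2))
    return s
E
python3 -c "
from h import *
st()"
```

```text
t 3.95 board [-36.2  -3.4] z 81.7 rot [ 3.125  0.008 -0.154] dyaw 0.0026 F [0.6 0.8 0.5] w 85.4 gf 0.0 q [ 0.01  0.71 -0.43  2.07  0.62  0.51 -2.62]
```

Emit:
move_arm(rows="0.004 -0.0163 0 0.0106 0.005 0.0017 -1;0.004 -0.0163 0 0.0106 0.005 0.0017 -1;0.004 -0.0163 0 0.0106 0.005 0.0017 -1")

```text
clock: 4.2
eef_pos: [482.2, 110.9, 81.5]
tool_rot: [-3.141, -0.001, -0.158]
force: [-0.3, -0.8, 0.1]
width: 85.8
gripper_force: 0.0
```

Emit:
move_arm(rows="0 0 0.05 0 0 0 -1;0 0 0.1 0 0 0 -1;0 0 0.15 0 0 0 -1;0 0 0.19 0 0 0 -1;0 0 0.2 0 0 0 -1;0 0 0.2 0 0 0 -1")

```text
clock: 4.7
eef_pos: [481.9, 110.6, 20.8]
tool_rot: [-3.142, 0.0, -0.158]
force: [-0.5, -0.5, 0.6]
width: 85.6
gripper_force: 0.0
```

```bash
python3 -c "
from h import *
st();im=get_image('wrist')
cv2.imwrite('pics/c.png',cv2.resize(im['img'][:,:,::-1],(640,480)))"
```

```text
t 4.7 board [-34.3   1.7] z 20.8 rot [-3.142  0.    -0.158] dyaw -0.0006 F [-0.5 -0.5  0.6] w 85.6 gf 0.0 q [-0.08  0.81 -0.31  2.09  0.72  0.34 -2.71]
```

View pics/c.png

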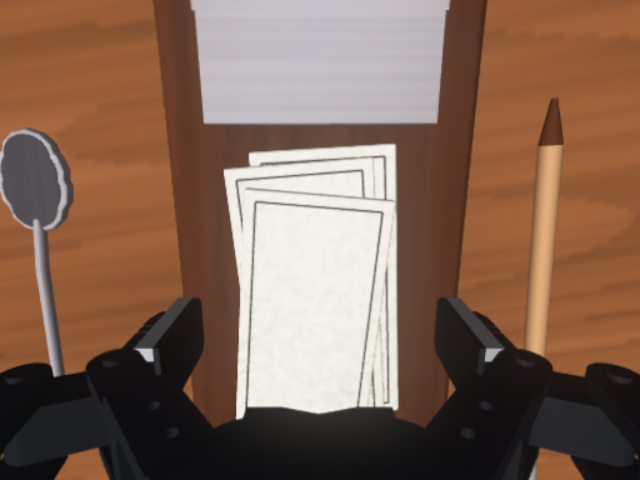

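Fingers straddle the fanned pile (card sides at columns 225–398, pads at 203 and 437). Next I close in steps.

Emit:
move_arm(rows="0 0 0.016 0 0 0 -0.69;0 0 0.016 0 0 0 -0.69;0 0 0.009 0 0 0 -0.53;0 0 0.009 0 0 0 -0.53;0 0 0.003 0 0 0 -0.4;0 0 0.003 0 0 0 -0.4;0 0 0.001 0 0 0 -0.3;0 0 0.001 0 0 0 -0.3;0 0 -0.001 0 0 0 -0.2;0 0 -0.001 0 0 0 -0.2")

```text
clock: 5.58
eef_pos: [482.8, 110.9, 21.9]
tool_rot: [-3.14, -0.002, -0.158]
force: [-0.1, 0.6, -0.2]
width: 51.2
gripper_force: 3.5
```

Emit:
move_arm(rows="0 0 0 0 0 0 -0.15;0 0 0 0 0 0 -0.15;0 0 0 0 0 0 -0.1;0 0 0 0 0 0 -0.1;0 0 0 0 0 0 -0.1;0 0 0 0 0 0 -0.1")

```text
clock: 6.08
eef_pos: [482.9, 111.1, 22.4]
tool_rot: [-3.14, -0.002, -0.158]
force: [-1.9, 0.3, 7.7]
width: 48.9
gripper_force: 59.5
```

```bash
python3 -c "
from h import *
st();im=get_image('wrist')
cv2.imwrite('pics/d.png',cv2.resize(im['img'][:,:,::-1],(640,480)))"
```

```text
t 6.0833 board [-33.4   2.3] z 22.4 rot [-3.14e+00 -2.00e-03 -1.58e-01] dyaw -0.0007 F [-1.9  0.3  7.7] w 48.9 gf 59.5 q [-0.07  0.81 -0.31  2.09  0.72  0.34 -2.71]
```

View pics/d.png

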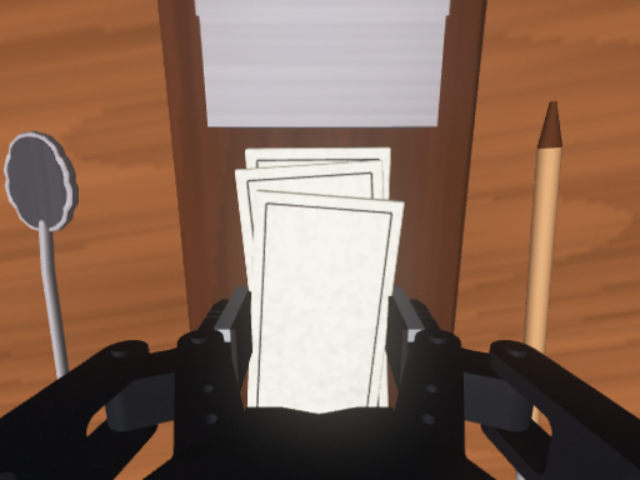

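The squeeze closed to 49 mm, but the upper cards are still yawed and fanned lengthwise. I'll release and push from the end with the tool tilted slightly so it can reach.

Emit:
move_arm(rows="0 0 0 0 0 0 -0.6;0 0 0 0 0 0 -0.6;0 0 -0.05 0 0 0 -0.6;0 0 -0.12 0 0 0 0;0 0 -0.17 0 0 0 0.41;0 0 -0.17 0 0 0 0.41;0 0 -0.17 0 0 0 0.41")

```text
clock: 6.72
eef_pos: [483.0, 110.3, 73.1]
tool_rot: [-3.14, -0.002, -0.159]
force: [-0.2, 0.9, -0.5]
width: 25.5
gripper_force: 0.0
```

Emit:
move_arm(rows="-0.1 0.006 0 0 -0.03 0 0.41;-0.2 0.006 0 0 -0.1 0 0.41;-0.28 0.006 0 0 -0.127 0 0.41;-0.28 0.006 0 0 -0.127 0 0.41;-0.28 0.006 0 0 -0.127 0 0.41;-0.28 0.006 0 0 -0.127 0 0.41")

```text
clock: 7.22
eef_pos: [400.0, 121.8, 72.1]
tool_rot: [-3.141, 0.197, -0.158]
force: [0.2, 0.1, -0.2]
width: 25.2
gripper_force: 0.0
```

```bash
python3 -c "
from h import *
st()"
```

```text
t 7.2167 board [-1.17e+02 -1.00e-01] z 72.1 rot [-3.141  0.197 -0.158] dyaw -0.0013 F [ 0.2  0.1 -0.2] w 25.2 gf 0.0 q [ 0.08  0.76 -0.56  2.12  0.51  0.59 -2.57]
```

Emit:
move_arm(rows="0.01 0 0.05 0 0 0 0.41;0.02 0 0.1 0 0 0 0.41;0.027 0 0.134 0 0 0 0.41;0.031 0 0.154 0 0 0 0.41;0.031 0 0.154 0 0 0 0.41;0.031 0 0.154 0 0 0 0.41")

```text
clock: 7.72
eef_pos: [399.5, 122.2, 25.5]
tool_rot: [-3.141, 0.198, -0.158]
force: [-0.7, -0.4, 0.3]
width: 24.9
gripper_force: 0.0
```

```bash
python3 -c "
from h import *
st()"
```

```text
t 7.7167 board [-117.6    0.2] z 25.5 rot [-3.141  0.198 -0.158] dyaw -0.0008 F [-0.7 -0.4  0.3] w 24.9 gf 0.0 q [ 0.03  0.84 -0.48  2.13  0.58  0.48 -2.62]
```

Emit:
move_arm(rows="0.016 0 -0.0033 0 0 0 0.41;0.033 0 -0.0066 0 0 0 0.41;0.049 0 -0.0098 0 0 0 0.41;0.059 0 -0.0118 0 0 0 0.41;0.069 0 -0.0138 0 0 0 0.41;0.078 0 -0.0157 0 0 0 0.41;0.088 0 -0.0177 0 0 0 0.41;0.098 0 -0.0197 0 0 0 0.41;0.098 0 -0.0197 0 0 0 0.41")

```text
clock: 8.47
eef_pos: [428.0, 117.2, 25.7]
tool_rot: [3.142, 0.2, -0.158]
force: [-4.1, 0.8, 4.9]
width: 25.2
gripper_force: 3.4
```

```bash
python3 -c "
from h import *
st();im=get_image('side')
cv2.imwrite('pics/e.png',cv2.resize(im['img'][140:280,110:310,::-1],(800,560),interpolation=2))"
```

```text
t 8.4667 board [-88.7  -0.3] z 25.7 rot [ 3.142  0.2   -0.158] dyaw -0.001 F [-4.1  0.8  4.9] w 25.2 gf 3.4 q [ 0.06  0.86 -0.5   2.06  0.56  0.55 -2.57]
```

View pics/e.png

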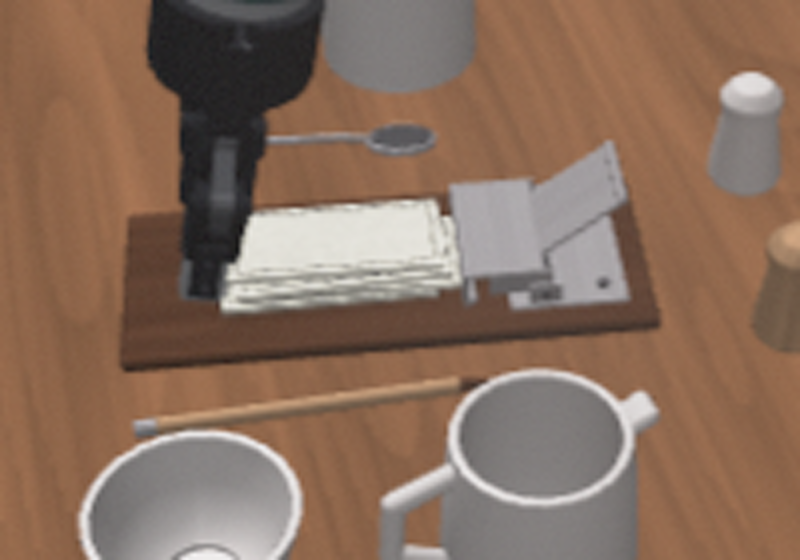

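The push is working: the cards are near the lip with the upper ones leading. I'll finish while straightening the tool.

Emit:
move_arm(rows="0.004 0 0.001 0 0.02 0 0.41;0.008 0 0.002 0 0.042 0 0.41;0.013 0 0.0025 0 0.063 0 0.41;0.017 0 0.003 0 0.085 0 0.41;0.022 0 0.004 0 0.106 0 0.41;0.0265 0 0.005 0 0.127 0 0.41;0.0265 0 0.005 0 0.127 0 0.41;0.0265 0 0.005 0 0.127 0 0.41")

```text
clock: 9.18
eef_pos: [431.1, 116.9, 23.1]
tool_rot: [3.14, 0.005, -0.153]
force: [-14.3, 3.5, 19.3]
width: 25.3
gripper_force: 12.4
```

```bash
python3 -c "
from h import *
st()"
```

```text
t 9.1833 board [-85.5  -0.1] z 23.1 rot [ 3.14   0.005 -0.153] dyaw 0.0038 F [-14.3   3.5  19.3] w 25.3 gf 12.4 q [-0.16  0.78 -0.25  2.21  0.81  0.24 -2.85]
```

Emit:
move_arm(rows="-0.03 0 -0.005 0 0 0 0.41;-0.04 0 -0.03 0 0 0 0.41;-0.03 0 -0.13 0 0 0 0.41;0.05 0 -0.25 0 0 0 0.41;0.14 0 -0.38 0 0 0 0.41;0.14 0 -0.5 0 0 0 0.41;0.14 0 -0.6 0 0 0 0.41;0.14 0 -0.6 0 0 0 0.41")

```text
clock: 9.85
eef_pos: [482.2, 110.7, 208.8]
tool_rot: [-3.135, -0.012, -0.161]
force: [0.3, -0.3, -0.3]
width: 25.4
gripper_force: 0.0
```

```bash
cat > look.py <<'E'
from h import *
import sys
s=st();im=get_image("wrist");T=wT(im,s)
P=lambda x,y,z:np.r_[C+RB.T@[x,y],z]
# rectified board-frame view at z=24: 4 px/mm, x -120..45 down->up, y 45..-45
sc=4.8;xs=np.arange(45,-80 if 0 else -115,-1/sc);ys=np.arange(45,-45,-1/sc)
m=np.array([[proj(im,P(x,y,24),T) for y in ys] for x in xs],np.float32)
r=cv2.remap(im["img"],m,None,cv2.INTER_CUBIC)
r=r[:,:,::-1].copy()
r=cv2.rotate(r,cv2.ROTATE_90_CLOCKWISE) # right = +x? columns
cv2.imwrite(sys.argv[1],r);print(r.shape)
E
python3 look.py pics/f.png
```

```text
t 9.85 board [-34.1   1.8] z 208.8 rot [-3.135 -0.012 -0.161] dyaw -0.0039 F [ 0.3 -0.3 -0.3] w 25.4 gf 0.0 q [ 0.21  0.54 -0.72  1.98  0.5   0.79 -2.52]
(432, 768, 3)
```

View pics/f.png

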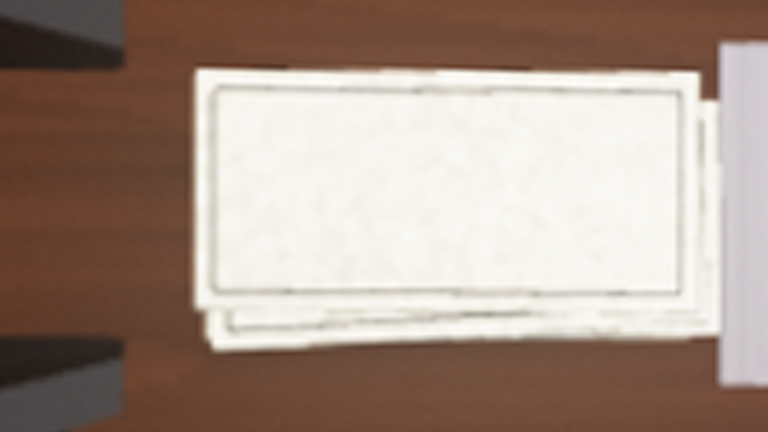

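The rectified view (4.8 px/mm) shows the top card straight, at x −74…30 and y +31…−18. The lower ones touch the lip but are offset to about y −28. I'll squeeze sideways near the front.

Emit:
move_arm(rows="0.07 0.001 0.1 -0.0042 -0.0076 -0.0026 -1;0.14 0.001 0.2 -0.0042 -0.0076 -0.0026 -1;0.14 0.001 0.3 -0.0042 -0.0076 -0.0026 -1;0.14 0.001 0.4 -0.0042 -0.0076 -0.0026 -1;0.14 0.001 0.45 -0.0042 -0.0076 -0.0026 -1;0.14 0.001 0.45 -0.0042 -0.0076 -0.0026 -1;0.14 0.001 0.45 -0.0042 -0.0076 -0.0026 -1")

```text
clock: 10.48
eef_pos: [518.5, 102.5, 66.7]
tool_rot: [3.135, 0.013, -0.154]
force: [-0.1, 0.5, 0.2]
width: 85.4
gripper_force: 0.0
```

```bash
python3 -c "
from h import *
st()"
```

```text
t 10.4833 board [ 3.  -0.7] z 66.7 rot [ 3.135  0.013 -0.154] dyaw 0.003 F [-0.1  0.5  0.2] w 85.4 gf 0.0 q [ 0.09  0.79 -0.53  1.97  0.71  0.59 -2.65]
```

Emit:
move_arm(rows="0.017 -0.007 0 0.0042 0.0083 0.002 -1;0.017 -0.007 0 0.0042 0.0083 0.002 -1;0.017 -0.007 0 0.0042 0.0083 0.002 -1")

```text
clock: 10.73
eef_pos: [525.7, 104.1, 68.9]
tool_rot: [-3.14, -0.005, -0.158]
force: [0.2, -0.0, 0.9]
width: 85.7
gripper_force: 0.0
```

Emit:
move_arm(rows="0 0 0.05 0 0 0 -1;0 0 0.1 0 0 0 -1;0 0 0.14 0 0 0 -1;0 0 0.16 0 0 0 -1;0 0 0.16 0 0 0 -0.69;0 0 0.16 0 0 0 -0.69;0 0 0.153 0 0 0 -0.53;0 0 0.153 0 0 0 -0.53;0 0 0.147 0 0 0 -0.4;0 0 0.145 0 0 0 -0.3;0 0 0.143 0 0 0 -0.2;0 0 0.142 0 0 0 -0.2")

```text
clock: 11.73
eef_pos: [524.9, 103.8, 25.2]
tool_rot: [-3.141, -0.003, -0.157]
force: [-0.6, 0.5, -0.0]
width: 51.3
gripper_force: 0.1
```

```bash
python3 -c "
from h import *
st()"
```

```text
t 11.7333 board [9.1 1.7] z 25.2 rot [-3.141e+00 -3.000e-03 -1.570e-01] dyaw -0.0005 F [-0.6  0.5 -0. ] w 51.3 gf 0.1 q [ 0.04  0.85 -0.45  1.98  0.78  0.49 -2.71]
```

Emit:
move_arm(rows="0 0 0.005 0 0 0 -0.2;0 0 0.005 0 0 0 -0.15;0 0 0.005 0 0 0 -0.1;0 0 0.005 0 0 0 -0.1;0 0 0.005 0 0 0 -0.1")

```text
clock: 12.15
eef_pos: [524.8, 103.4, 24.1]
tool_rot: [3.141, -0.003, -0.158]
force: [-1.4, -2.1, 8.7]
width: 48.7
gripper_force: 60.5
```

Emit:
move_arm(rows="0 0 0 0 0 0 -0.3;0 0 0 0 0 0 -0.3;-0.04 0 0 0 0 0 -0.3;-0.08 0 0 0 0 0 -0.3;-0.12 0 0 0 0 0 -0.3;-0.15 0 0 0 0 0 -0.3;-0.15 0 0 0 0 0 -0.3;-0.15 0 0 0 0 0 -0.15;-0.15 0 0 0 0 0 -0.1;-0.15 0 0 0 0 0 -0.1;-0.15 0 0 0 0 0 -0.1")

```text
clock: 13.07
eef_pos: [479.5, 111.0, 23.7]
tool_rot: [-3.142, -0.001, -0.157]
force: [-4.7, 0.1, 9.0]
width: 48.7
gripper_force: 61.3
```

```bash
python3 -c "
from h import *
st()"
```

```text
t 13.0667 board [-36.8   1.6] z 23.7 rot [-3.142e+00 -1.000e-03 -1.570e-01] dyaw 0.0001 F [-4.7  0.1  9. ] w 48.7 gf 61.3 q [-0.03  0.82 -0.39  2.1   0.83  0.38 -2.82]
```

Emit:
move_arm(rows="0 0 0 0 0 0 -0.3;0 0 0 0 0 0 -0.3;0 0 -0.06 0 0 0 -0.3;0 0 -0.13 0 0 0 0;0 0 -0.16 0 0 0 0.41;-0.1 0.004 -0.16 0 -0.03 0 0.41;-0.2 0.004 -0.16 0 -0.064 0 0.41;-0.25 0.004 -0.16 0 -0.064 0 0.41;-0.25 0.004 -0.16 0 -0.064 0 0.41;-0.25 0.004 -0.16 0 -0.064 0 0.41")

```text
clock: 13.9
eef_pos: [406.4, 121.5, 71.1]
tool_rot: [-3.14, 0.097, -0.157]
force: [0.1, 0.5, -0.0]
width: 24.9
gripper_force: 0.0
```

```bash
python3 -c "
from h import *
st()"
```

```text
t 13.9 board [-110.7    0.6] z 71.1 rot [-3.14   0.097 -0.157] dyaw 0.0001 F [ 0.1  0.5 -0. ] w 24.9 gf 0.0 q [ 0.05  0.73 -0.55  2.18  0.68  0.49 -2.75]
```

Emit:
move_arm(rows="0.005 0 0.05 0 0 0 0.41;0.01 0 0.1 0 0 0 0.41;0.013 0 0.134 0 0 0 0.41;0.015 0 0.153 0 0 0 0.41;0.015 0 0.153 0 0 0 0.41;0.015 0 0.153 0 0 0 0.41")

```text
clock: 14.4
eef_pos: [406.6, 121.7, 24.9]
tool_rot: [-3.141, 0.098, -0.157]
force: [-0.0, 0.4, 0.8]
width: 25.2
gripper_force: 0.0
```

Emit:
move_arm(rows="0.02 0 -0.002 0 0 0 0.41;0.04 0 -0.004 0 0 0 0.41;0.053 0 -0.005 0 0 0 0.41;0.063 0 -0.006 0 0 0 0.41;0.073 0 -0.007 0 0 0 0.41;0.083 0 -0.008 0 0 0 0.41;0.083 0 -0.008 0 0 0 0.41")

```text
clock: 14.98
eef_pos: [431.4, 117.5, 25.0]
tool_rot: [-3.14, 0.098, -0.158]
force: [0.6, 0.5, 0.2]
width: 25.2
gripper_force: 0.0
```

```bash
python3 -c "
from h import *
st()"
```

```text
t 14.9833 board [-85.4   0.6] z 25.0 rot [-3.14   0.098 -0.158] dyaw -0.001 F [0.6 0.5 0.2] w 25.2 gf 0.0 q [ 0.02  0.83 -0.47  2.13  0.75  0.44 -2.77]
```

Emit:
move_arm(rows="0.005 0 -0.0005 0 0 0 0.41;0.01 0 -0.001 0 0 0 0.41;0.015 0 -0.0015 0 0 0 0.41;0.015 0 -0.0015 0 0 0 0.41")

```text
clock: 15.32
eef_pos: [434.6, 116.9, 24.9]
tool_rot: [-3.141, 0.099, -0.157]
force: [-1.0, 0.2, 1.7]
width: 25.4
gripper_force: 0.7
```

Emit:
move_arm(rows="0.005 0 -0.0005 0 0 0 0.41;0.005 0 -0.0005 0 0 0 0.41")

```text
clock: 15.48
eef_pos: [435.5, 116.6, 24.9]
tool_rot: [-3.142, 0.1, -0.157]
force: [-3.7, 0.1, 2.2]
width: 25.4
gripper_force: 2.1
```

```bash
python3 -c "
from h import *
st()"
```

```text
t 15.4833 board [-81.2   0.3] z 24.9 rot [-3.142  0.1   -0.157] dyaw -0.0001 F [-3.7  0.1  2.2] w 25.4 gf 2.1 q [ 0.03  0.83 -0.48  2.12  0.74  0.45 -2.76]
```

Emit:
move_arm(rows="0.005 0 -0.0005 0 0 0 0.41;0.005 0 -0.0005 0 0 0 0.41")

```text
clock: 15.65
eef_pos: [435.6, 116.5, 24.9]
tool_rot: [3.141, 0.102, -0.157]
force: [-7.0, 1.2, 3.8]
width: 25.2
gripper_force: 3.7
```

Emit:
move_arm(rows="0.005 0 -0.0005 0 0.02 0 0.41;0.005 0 -0.0005 0 0.02 0 0.41;0.005 0 -0.0005 0 0.02 0 0.41")

```text
clock: 15.9
eef_pos: [435.7, 116.1, 24.7]
tool_rot: [3.14, 0.072, -0.155]
force: [-9.5, 2.0, 3.8]
width: 24.9
gripper_force: 5.0
```

```bash
python3 -c "
from h import *
st()"
```

```text
t 15.9 board [-80.9  -0.1] z 24.7 rot [ 3.14   0.072 -0.155] dyaw 0.0016 F [-9.5  2.   3.8] w 24.9 gf 5.0 q [-0.01  0.82 -0.44  2.14  0.78  0.41 -2.8 ]
```

Emit:
move_arm(rows="-0.03 0 0 0 0 0 0.41;-0.04 0 -0.03 0 0 0 0.41;-0.03 0 -0.13 0 0.04 0 0.41;0.05 0 -0.25 0 0.045 0 0.41;0.14 0 -0.38 0 0.045 0 0.41;0.14 0 -0.5 0 0.045 0 0.41;0.14 0 -0.6 0 0.045 0 0.41;0.14 0 -0.6 0 0.045 0 0.41;0.14 0 -0.6 0 0.045 0 0.41")

```text
clock: 16.65
eef_pos: [494.7, 107.6, 204.4]
tool_rot: [-3.139, -0.01, -0.159]
force: [0.0, -0.4, 0.1]
width: 25.2
gripper_force: 0.0
```

```bash
python3 look.py pics/g.png
```

```text
t 16.65 board [-21.3   0.7] z 204.4 rot [-3.139 -0.01  -0.159] dyaw -0.0017 F [ 0.  -0.4  0.1] w 25.2 gf 0.0 q [ 0.21  0.56 -0.71  1.95  0.51  0.8  -2.51]
(432, 768, 3)
```

View pics/g.png

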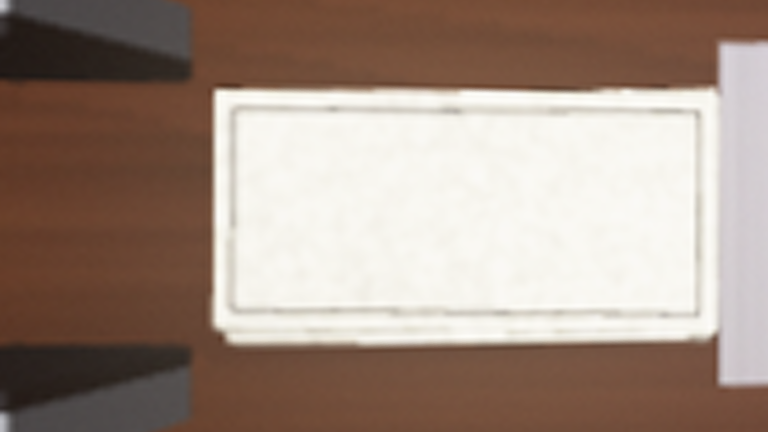

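The pile is now against the lip (top card x −70…35, y +26…−24). A lower card still sticks out about 3–4 mm on the −y side, so I'll squeeze once more, lower down, after feeling for the board.

Emit:
move_arm(rows="-0.01 0.004 0.1 0 0 0 -0.41;-0.01 0.004 0.2 0 0 0 -0.41;-0.01 0.004 0.3 0 0 0 -0.41;-0.01 0.004 0.4 0 0 0 -0.41;-0.01 0.004 0.5 0 0 0 -0.41;-0.01 0.004 0.53 0 0 0 -0.41;-0.01 0.004 0.53 0 0 0 -0.41;-0.01 0.004 0.53 0 0 0 -0.41")

```text
clock: 17.37
eef_pos: [489.7, 107.2, 42.7]
tool_rot: [-3.141, -0.003, -0.156]
force: [-0.6, -0.0, 1.1]
width: 60.2
gripper_force: 0.0
```

```bash
python3 -c "
from h import *
st()"
```

```text
t 17.3667 board [-26.1  -0.4] z 42.7 rot [-3.141e+00 -3.000e-03 -1.560e-01] dyaw 0.0005 F [-0.6 -0.   1.1] w 60.2 gf 0.0 q [ 0.02  0.8  -0.45  2.07  0.79  0.45 -2.77]
```

Emit:
move_arm(rows="0 0 0.035 0 0 0 -0.41;0 0 0.06 0 0 0 -0.41;0 0 0.067 0 0 0 -0.41;0 0 0.067 0 0 0 -0.41")

```text
clock: 17.7
eef_pos: [490.3, 106.8, 22.6]
tool_rot: [-3.141, -0.004, -0.157]
force: [0.3, -0.3, 0.2]
width: 60.3
gripper_force: 0.0
```

Emit:
move_arm(rows="0 0 0.005 0 0 0 -0.41;0 0 0.005 0 0 0 -0.41;0 0 0.005 0 0 0 -0.41")

```text
clock: 17.95
eef_pos: [490.5, 107.0, 21.4]
tool_rot: [-3.14, -0.004, -0.157]
force: [0.0, -1.6, -0.1]
width: 60.7
gripper_force: 0.0
```

Emit:
move_arm(rows="0 0 0.005 0 0 0 -0.41;0 0 0.005 0 0 0 -0.41;0 0 0.005 0 0 0 -0.41")

```text
clock: 18.2
eef_pos: [490.3, 106.9, 19.7]
tool_rot: [-3.141, -0.004, -0.157]
force: [0.8, 0.4, 0.4]
width: 60.1
gripper_force: 0.0
```

Emit:
move_arm(rows="0 0 0 0 0 0 -0.3;0 0 0 0 0 0 -0.3;0 0 -0.002 0 0 0 -0.24;0 0 -0.002 0 0 0 -0.24;0 0 -0.002 0 0 0 -0.2;0 0 -0.002 0 0 0 -0.2")

```text
clock: 18.7
eef_pos: [490.3, 106.8, 20.3]
tool_rot: [-3.141, -0.004, -0.157]
force: [-1.1, -0.9, 0.0]
width: 51.4
gripper_force: 0.3
```

Emit:
move_arm(rows="0 0 0 0 0 0 -0.17;0 0 0 0 0 0 -0.17;0 0 0 0 0 0 -0.12;0 0 0 0 0 0 -0.12;0 0 0 0 0 0 -0.12")

```text
clock: 19.12
eef_pos: [490.3, 106.6, 20.7]
tool_rot: [-3.141, -0.004, -0.157]
force: [-1.8, -1.6, 6.3]
width: 48.9
gripper_force: 52.9
```

Emit:
move_arm(rows="0 0 0 0 0 0 -0.28;0 0 0 0 0 0 -0.28;0.04 0 0 0 0 0 -0.28;0.08 0 0 0 0 0 -0.28;0.11 0 0 0 0 0 -0.28;0.11 0 0 0 0 0 -0.28;0.11 0 0 0 0 0 -0.17;0.11 0 0 0 0 0 -0.12;0.11 0 0 0 0 0 -0.12;0.11 0 0 0 0 0 -0.12")

```text
clock: 19.95
eef_pos: [522.6, 101.9, 20.5]
tool_rot: [-3.141, -0.004, -0.157]
force: [0.9, -0.8, 2.7]
width: 49.1
gripper_force: 53.0
```

Emit:
move_arm(rows="0 0 0 0 0 0 -0.28;0 0 0 0 0 0 -0.28;-0.06 0 0 0 0 0 -0.28;-0.12 0 0 0 0 0 -0.28;-0.18 0 0 0 0 0 -0.28;-0.2 0 0 0 0 0 -0.28;-0.2 0 0 0 0 0 -0.28;-0.2 0 0 0 0 0 -0.17;-0.2 0 0 0 0 0 -0.12;-0.2 0 0 0 0 0 -0.12;-0.2 0 0 0 0 0 -0.12")

```text
clock: 20.87
eef_pos: [464.2, 111.3, 20.5]
tool_rot: [-3.14, -0.004, -0.158]
force: [-3.4, 1.0, 7.5]
width: 48.7
gripper_force: 53.1
```

```bash
python3 -c "
from h import *
st()"
```

```text
t 20.8667 board [-52.   -0.4] z 20.5 rot [-3.14  -0.004 -0.158] dyaw -0.0006 F [-3.4  1.   7.5] w 48.7 gf 53.1 q [-0.07  0.81 -0.34  2.14  0.86  0.33 -2.86]
```

Release, rise and look.

Emit:
move_arm(rows="0 0 0 0 0 0 -0.3;0 0 0 0 0 0 -0.3;0 0 -0.06 0 0 0 -0.3;0 0 -0.18 0 0 0 0.2;0.07 0 -0.3 0 0 0 0.41;0.12 0 -0.42 0 0 0 0.41;0.12 0 -0.54 0 0 0 0.41;0.12 0 -0.62 0 0 0 0.41;0.12 0 -0.62 0 0 0 0.41;0.12 0 -0.62 0 0 0 0.41;0.12 0 -0.62 0 0 0 0.41")

```text
clock: 21.78
eef_pos: [498.4, 104.7, 205.7]
tool_rot: [-3.141, -0.003, -0.158]
force: [0.4, -0.2, -0.7]
width: 25.3
gripper_force: 0.0
```

```bash
python3 look.py pics/i.png
```

```text
t 21.7833 board [-17.2  -1.6] z 205.7 rot [-3.141e+00 -3.000e-03 -1.580e-01] dyaw -0.0014 F [ 0.4 -0.2 -0.7] w 25.3 gf 0.0 q [ 0.22  0.57 -0.72  1.94  0.51  0.82 -2.5 ]
(432, 768, 3)
```

View pics/i.png

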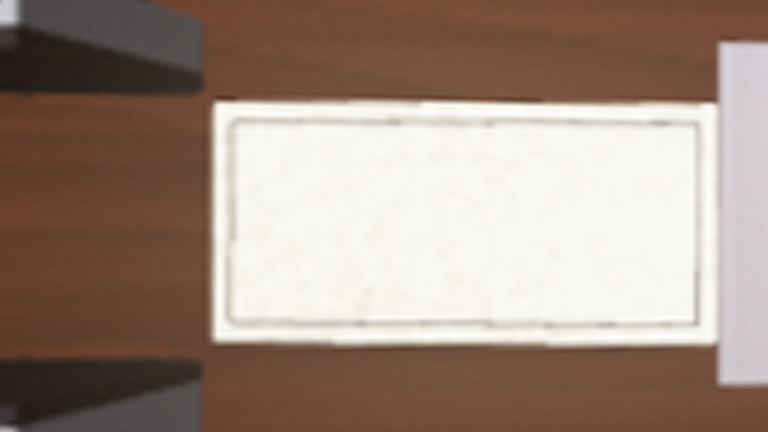

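The pile is now flush: x −70.6…34.8, y +24…−26.5, edges straight and touching the lip. Now for the lever.

Emit:
move_arm(rows="0.13 -0.005 0 0 0 0 1;0.26 -0.005 0 0 0 0 1;0.39 -0.005 0.05 0 0 0 1;0.413 -0.005 0.15 0 0 0 1;0.413 -0.005 0.25 0 0 0 1;0.413 -0.005 0.35 0 0 0 1;0.413 -0.005 0.385 0 0 0 1;0.413 -0.005 0.385 0 0 0 1;0.413 -0.005 0.385 0 0 0 1")

```text
clock: 22.58
eef_pos: [621.1, 88.0, 90.9]
tool_rot: [-3.141, -0.002, -0.157]
force: [-0.5, 0.9, 0.2]
width: -0.1
gripper_force: 0.0
```

```bash
python3 -c "
from h import *
st()"
```

```text
t 22.5833 board [106.7   1.1] z 90.9 rot [-3.141e+00 -2.000e-03 -1.570e-01] dyaw 0.0005 F [-0.5  0.9  0.2] w -0.1 gf 0.0 q [ 0.16  0.86 -0.6   1.7   0.64  0.79 -2.47]
```

Emit:
move_arm(rows="0 0.003 0.02 0 0 0 1;0 0.003 0.04 0 0 0 1;0 0.003 0.06 0 0 0 1;0 0.003 0.07 0 0 0 1;0 0.003 0.08 0 0 0 1;0 0.003 0.09 0 0 0 1;0 0.003 0.1 0 0 0 1;0 0.003 0.1 0 0 0 1")

```text
clock: 23.25
eef_pos: [629.3, 85.6, 65.3]
tool_rot: [-3.138, -0.019, -0.159]
force: [7.9, -2.8, 12.1]
width: -0.1
gripper_force: 6.4
```

Emit:
move_arm(rows="0 0 0.008 0 0 0 1;0 0 0.016 0 0 0 1;0 0 0.024 0 0 0 1;0 0 0.03 0 0 0 1;0 0 0.03 0 0 0 1")

```text
clock: 23.67
eef_pos: [625.8, 86.8, 55.2]
tool_rot: [-3.138, -0.013, -0.158]
force: [3.9, -2.1, 10.9]
width: -0.2
gripper_force: 4.4
```

Emit:
move_arm(rows="0 0 0.008 0 0 0 1;0 0 0.016 0 0 0 1;0 0 0.024 0 0 0 1;0 0 0.024 0 0 0 1")

```text
clock: 24.0
eef_pos: [627.7, 86.6, 48.5]
tool_rot: [-3.138, -0.016, -0.158]
force: [5.4, -1.6, 11.6]
width: -0.4
gripper_force: 5.3
```

```bash
python3 -c "
from h import *
st();im=get_image('side')
cv2.imwrite('pics/j.png',cv2.resize(im['img'][140:280,130:330,::-1],(800,560),interpolation=2))"
```

```text
t 24.0 board [113.4   0.7] z 48.5 rot [-3.138 -0.016 -0.158] dyaw -0.0015 F [ 5.4 -1.6 11.6] w -0.4 gf 5.3 q [ 0.14  0.91 -0.55  1.71  0.7   0.71 -2.51]
```

View pics/j.png

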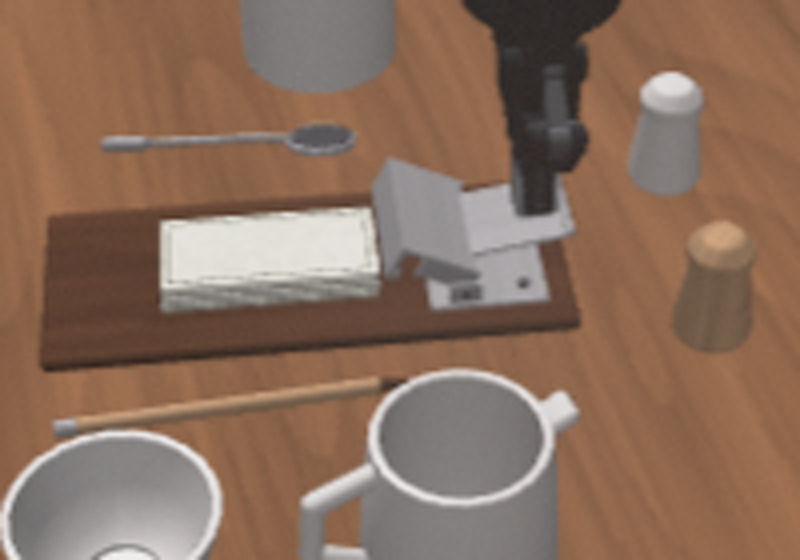

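The jaw is clearly lifted, the pile is still square, and the fingertips sit on the lever plate, which is not yet level. I'll continue in small steps.

Emit:
move_arm(rows="-0.003 0 0.006 0 0 0 1;-0.006 0 0.01 0 0 0 1;-0.006 0 0.01 0 0 0 1")

```text
clock: 24.3
eef_pos: [626.7, 87.0, 46.1]
tool_rot: [-3.137, -0.018, -0.159]
force: [6.4, -1.3, 13.9]
width: -0.0
gripper_force: 5.9
```

Emit:
move_arm(rows="0 0 0.005 0 0 0 1;0 0 0.007 0 0 0 1;0 0 0.007 0 0 0 1")

```text
clock: 24.55
eef_pos: [627.3, 86.9, 44.2]
tool_rot: [-3.137, -0.019, -0.159]
force: [7.1, -1.9, 13.2]
width: 0.1
gripper_force: 6.2
```

```bash
python3 -c "
from h import *
st()"
```

```text
t 24.55 board [112.9   1. ] z 44.2 rot [-3.137 -0.019 -0.159] dyaw -0.0017 F [ 7.1 -1.9 13.2] w 0.1 gf 6.2 q [ 0.14  0.92 -0.55  1.71  0.7   0.7  -2.51]
```

Emit:
move_arm(rows="0 0 0.005 0 0 0 1;0 0 0.005 0 0 0 1")

```text
clock: 24.72
eef_pos: [627.6, 86.9, 43.3]
tool_rot: [-3.137, -0.019, -0.159]
force: [7.8, -3.5, 14.9]
width: 0.0
gripper_force: 7.2
```

Emit:
move_arm(rows="0 0 0.005 0 0 0 1;0 0 0.005 0 0 0 1")

```text
clock: 24.88
eef_pos: [627.7, 86.9, 43.0]
tool_rot: [-3.137, -0.02, -0.159]
force: [4.9, -4.2, 24.0]
width: 0.2
gripper_force: 11.7
```

Emit:
move_arm(rows="0 0 0.005 0 0 0 1;0 0 0.005 0 0 0 1")

```text
clock: 25.05
eef_pos: [627.8, 87.0, 42.8]
tool_rot: [-3.138, -0.02, -0.159]
force: [2.0, -5.4, 32.6]
width: 0.5
gripper_force: 16.4
```

Stop reached, as the force is climbing. I'll ease off slightly and check the cards.

Emit:
move_arm(rows="0 0 -0.006 0 0 0 1;0 0 -0.006 0 0 0 1;0 0 -0.006 0 0 0 1;0 0 -0.006 0 0 0 1;0 0 -0.006 0 0 0 1")

```text
clock: 25.47
eef_pos: [627.7, 86.9, 43.1]
tool_rot: [-3.137, -0.02, -0.159]
force: [5.1, -3.3, 22.7]
width: 0.3
gripper_force: 11.0
```

```bash
python3 -c "
from h import *
st();im=get_image('side')
cv2.imwrite('pics/k.png',cv2.resize(im['img'][140:280,130:330,::-1],(800,560),interpolation=2))"
```

```text
t 25.4667 board [113.3   1. ] z 43.1 rot [-3.137 -0.02  -0.159] dyaw -0.0018 F [ 5.1 -3.3 22.7] w 0.3 gf 11.0 q [ 0.14  0.92 -0.54  1.71  0.71  0.69 -2.52]
```

View pics/k.png

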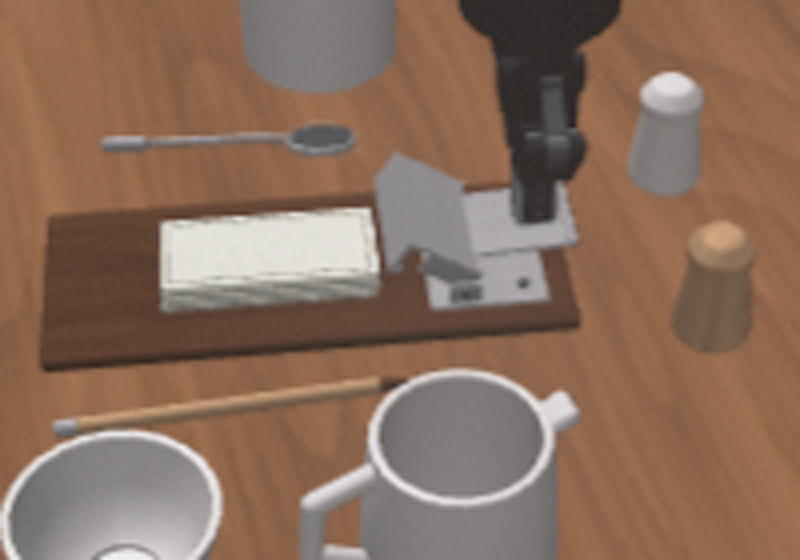

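The clip is wide open with the lever nearly level, the pile is flush, and the bystanders look unmoved. Handing in.

```bash
python3 -c "
from cell import *
print(finish_job())"
```

```text
the job is handed in; nothing more can be done
None
```

The job is handed in: the four cards lie flush and straight against where the clip closed, and the gripper is holding the lever at its stop (about 23 N) with the clip wide open. The other tea things looked unmoved; no verdict came back on handing in.

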